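# Find the stamped crate and push it to the dispatch rail

## Robot

A 7-joint arm with a two-finger parallel gripper is mounted at the origin on the work surface. World frame = base frame: x ahead of the robot, y to its left, z up, the work surface at z = 0. Lengths are in m, angles in rad, forces in N, time in s.
With the tool pointing down it reaches from about 0.35 to 0.9 m from the base axis. Payload 8.1 kg.
Tool frame: the origin (TCP) lies on the centre line of the jaws, within the pads' length; the fingertips stand 19 mm ahead of it and the grasp point (between the pads) is the TCP; z points along the fingers, y is the direction in which the jaws open and shut (so a half turn about z gives the same grasp; the last joint's range is limited). The gripper opens to 92 mm and grips with 3 to 60 N. Pads are 19 mm wide; open, the fingers measure 130 mm over their backs; the gripper's body (75 mm by 190 mm) begins 47 mm behind the grasp point.
Start: joints at [-0.103, 0.434, 0.025, 1.573, -0.012, 1.134, -0.075], TCP at [0.625, -0, 0.246] pointing down, gripper open.
Joint ranges: [-2.62, 2.62], [-0.44, 2.09], [-1.27, 1.32], [0.08, 2.57], [-1.32, 4.46], [0.12, 2], [-2.74, 2.74]. Speed limits (rad/s): [2.22, 2.22, 3.01, 3.01, 3.14, 3.14, 3.14].

## Interface

Orientations are given as a rotation vector (axis times angle).
In Python, from cell import monitor, imaging, workorder, outline_of gives the robot as it stands.
- The arm moves only by the tool move_arm, never from a script. Its argument "series" is a list of rows, each a list of 6 numbers: the shift along the world's x, y, z in cm, then the turn, a rotation vector about the world's x, y, z in degrees. A call has 1 to 8 rows; each row shifts and turns the commanded pose from where the row before left it; what a row does not reach is not made up. A row lasts 1/10 s, in which the tool goes at most 50 mm and 8.59 degrees, less where a joint would pass 70% of its speed; a pose out of reach is approached as far as the arm can. A call with a gripper value outside its range is refused whole. "grip" is the opening, from 0 (shut) to 1 (fully open), set as the call begins (left out, the last holds). The fingers move at their own pace and stop on an object; "force" is the grip in N (left out, the last holds). Time passes only in rows, so rows that do not move let the fingers close. It gives the time, the measured TCP pose, the force and the opening at its end, in the units of the state.
- monitor.observe(): the state, without advancing time (a new reading comes with each control period).
- imaging.get_image(name): name is "scene" or "side" or "wrist"; returns a dict with "color" (384x512x3 uint8, red, green, blue), "fx", "fy", "cx", "cy" (pixels), "rvec" (rotation vector, rad) and "tvec" (3), from world to camera coordinates, as OpenCV has them; the wrist camera has in their place "mount" (4x4, takes a point from camera to tool coordinates, whose origin is the TCP and whose axes are the flange's). Camera axes: x right, y down, z forward; pixel columns grow to the right and rows downward; lengths in m; the calibration is good to about 2 mm. A picture is of the moment at which its call begins: read the wrist's pose just before it. There is no depth.
- workorder.sign_off(): hands the job in, once; it reports no verdict.
Trained networks look in the newest picture that a camera, given by its name, has taken for a name from the list of things; names that differ only in an ending like _2 or _b are one class to them, and where a whole thing is asked for, a point or a joint stands for the part that bears it (a point fixed in the world has none). Each returns a list of dicts, best first, with "p" (0 to 1); they miss things now and then, are a little off and sometimes report something else, mostly with a low value. They report only what shows in the picture. A call takes as long as a camera call. They do not tell look-alikes from the thing itself.
- outline_of(camera, thing): "mask" (384x512 bool, what is visible of it) and "rect" ([left, top, width, height] in pixels, round what is visible of it).
The state is a dict: "clock": time; "joints": joint angles; "dq": joint speeds; "joint_efforts": joint torques, N m; "position": TCP position; "ee_rot": TCP orientation; "force": force on the tool from outside, world axes, zero at the start; "ft_torque": the same for the moment, N m; "width": opening from 0.0 (shut) to 1.0 (fully open).
Only numpy, scipy, OpenCV 4.12 (cv2) and the standard library are available. Lean on these libraries where they do the work, as an engineer would, in place of code of your own. Each camera call takes 0.05 s, during which the arm holds its last target. There are 200 camera calls.

## Task

Tip both small plywood crates over towards the robot, so that each lies on its side with its underside facing the dispatch rail, and see which one is stamped underneath. Then push the stamped crate along the table until its underside is flush against the dispatch rail, and leave the other lying clear of the rail. Only push with the fingers: do not pick up or carry a crate, and do not disturb the glassware and jars around.

Things in the scene. Friction and masses are not known exactly. Their poses are not given: they have to be found in the camera images.
- crate_a: One of two outwardly identical crates. A shut plywood shipping crate: 60 mm deep (its x), 80 mm wide (its y), 95 mm high (its z), 0.25 to 0.5 kg. All sides are flat and can be pushed. Origin: centre of its underside; z points from the underside to the top. It starts standing upright, its x pointing away from the robot within 0.45 rad. It tips over about its lower edge when pushed near the top.
- crate_b: The other of the two identical crates, standing on the other side. A shut plywood shipping crate: 60 mm deep (its x), 80 mm wide (its y), 95 mm high (its z), 0.25 to 0.5 kg. All sides are flat and can be pushed. Origin: centre of its underside; z points from the underside to the top. It starts standing upright, its x pointing away from the robot within 0.45 rad. It tips over about its lower edge when pushed near the top.
- crate_a_mid (a point): Centre of crate_a's volume, 47.5 mm above its underside when upright.
- crate_b_mid (a point): Centre of crate_b's volume, 47.5 mm above its underside when upright.
- stamp (a point): Centre of the stamp: a black printed ring, 44 mm across, with a bar through it, in the middle of the underside of one crate; the other crate's underside is blank. Hidden while the crate stands upright.
- rail: The dispatch rail: a straight aluminium kerb fixed on the table beyond the crates, 20 mm thick (its x), 760 mm long (its y), 20 mm high, left to right across the table. Origin: centre of its underside; its x points away from the robot.
- rail_face (a point): Middle of the rail's face on the robot's side, 10 mm above the table; x points away from the robot, square to the face, y along the rail.
- jar: White jar with black lid, 48 mm across, 62 mm high, standing between the crates. Origin: centre of its underside. Not to be disturbed.
- stopper: Black rubber stopper, 40 mm across, 30 mm high, standing between the crates, nearer the robot. Origin: centre of its underside. Not to be disturbed.
- beaker: Glass beaker, 68 mm across, 85 mm high, off to the right. Origin: centre of its underside. Not to be disturbed.
- amber: Brown glass bottle, 60 mm across, 120 mm high, off to the left. Origin: centre of its underside. Not to be disturbed.
- bigjar: Large white jar, 90 mm across, 110 mm high, off to the left. Origin: centre of its underside. Not to be disturbed.
- spatula: Spatula lying on the table off to the right, 170 mm long. Not to be disturbed.
There are look-alikes about, which are no part of the job. Leave any pink look-alike of the crate_a alone.

How it is judged:
By the outcome, as a careful person would: the job done as asked, in the order asked, and still so for the second after the job is handed in, with the robot touching nothing.
It also fails if it takes over 58 s, if anything falls off the work surface, if the arm or the gripper's body presses on something with over 40 N, if the wrist force passes 120 N, or if a joint passes its speed limit or range.

## Working session

There is one attempt and no reset: what is moved stays moved. The work goes in short steps, Python scripts to look and compute and a tool call to move; the robot and the scene stay as the last step left them, time stands still between calls to the robot, and variables do not carry over. Pictures are saved under pics/ and viewed, about 8 in all and at most 12, crops included, and the job is handed in when it is done.

Besides the shell and the picture viewer there is one more tool, called after "Call:" as a command line: name --pt "numbers of a row" for each row, then --argument value for the rest. move_arm: Moves the arm, as the interface text tells. Its arguments: {"type":"object","properties":{"series":{"type":"array"},"grip":{"type":"number"},"force":{"type":"number"}},"required":["series"]}

```bash
mkdir -p pics; cat > h.py <<'E'
import numpy as np, cv2
from cell import monitor, imaging, workorder, outline_of
def shot(cam,name=None):
    im=imaging.get_image(cam)
    if name: cv2.imwrite('pics/'+name,im['color'][:,:,::-1])
    return im
def KRt(im):
    return np.array([[im['fx'],0,im['cx']],[0,im['fy'],im['cy']],[0,0,1.]]),cv2.Rodrigues(np.array(im['rvec'],float))[0],np.array(im['tvec'],float)
def ray(im,uv,z):
    K,R,t=KRt(im); d=R.T@np.linalg.inv(K)@np.array([uv[0],uv[1],1.]); c=-R.T@t
    return c+d*(z-c[2])/d[2]
def proj(im,P):
    K,R,t=KRt(im); q=(K@(R@np.atleast_2d(P).T+t[:,None])).T; return q[:,:2]/q[:,2:]
def box(x,y,yaw,d=.06,w=.08,h=.095):
    c,s=np.cos(yaw),np.sin(yaw)
    return np.array([[x+c*a-s*b,y+s*a+c*b,z] for z in(0,h) for a,b in((-d/2,-w/2),(d/2,-w/2),(d/2,w/2),(-d/2,w/2))])
E
python3 - <<'E'
from h import *
s=monitor.observe(); print({k:np.round(v,3) for k,v in s.items()})
ims=[shot('scene'),shot('side')]
cv2.imwrite('pics/s1.png',np.vstack([i['color'][:,:,::-1] for i in ims])[:, :])
cv2.imwrite('pics/s1.png',cv2.resize(ims[0]['color'][:,:,::-1],(800,600)));cv2.imwrite('pics/s2.png',cv2.resize(ims[1]['color'][:,:,::-1],(800,600)))
for c,i in zip(('scene','side'),ims):
    K,R,t=KRt(i); print(c,'cam at',np.round(-R.T@t,3))
    for n in('crate_a','crate_b','rail','jar','stopper','beaker','amber','bigjar','spatula'):
        for r in outline_of(c,n)[:3]: 
            x,y,w,h=r['rect'];print(n,round(r['p'],2),r['rect'],np.round(ray(i,(x+w/2,y+h),0),3))
E
```

```text
{'clock': np.float64(0.0), 'joints': array([-0.103,  0.435,  0.025,  1.574, -0.012,  1.134, -0.075]), 'dq': array([-0.002,  0.001, -0.001, -0.   ,  0.001,  0.   , -0.002]), 'joint_efforts': array([ 0.0000e+00, -6.6785e+01,  9.8500e-01, -3.1446e+01, -6.1000e-02,
        4.3000e-02,  0.0000e+00]), 'position': array([ 0.625, -0.   ,  0.245]), 'ee_rot': array([-2.221e+00, -2.221e+00,  2.000e-03]), 'force': array([-0.744,  0.424,  0.328]), 'ft_torque': array([ 0.001,  0.019, -0.026]), 'width': np.float64(1.003)}
scene cam at [0.948 0.558 1.124]
crate_a 0.95 [272.6, 253.0, 39.8, 43.7] [0.621 0.315 0.   ]
crate_a 0.62 [183.9, 144.1, 29.7, 41.1] [ 0.599 -0.146  0.   ]
crate_a 0.57 [225.4, 159.4, 32.1, 40.5] [ 0.531 -0.015  0.   ]
crate_b 0.95 [272.6, 253.0, 39.8, 43.7] [0.621 0.315 0.   ]
crate_b 0.62 [183.9, 144.1, 29.7, 41.1] [ 0.599 -0.146  0.   ]
crate_b 0.57 [225.4, 159.4, 32.1, 40.5] [ 0.531 -0.015  0.   ]
rail 0.76 [146.0, 162.6, 164.7, 189.4] [0.842 0.315 0.   ]
jar 0.8 [250.7, 199.8, 15.9, 23.6] [0.544 0.083 0.   ]
jar 0.45 [341.7, 326.2, 31.4, 32.9] [0.606 0.538 0.   ]
stopper 0.74
[... 592 characters left out ...]
5.9, 29.9, 37.6] [ 0.479 -0.009  0.   ]
crate_a 0.62 [168.2, 216.5, 25.7, 37.2] [0.584 0.318 0.   ]
crate_b 0.78 [246.3, 146.1, 21.2, 24.5] [ 0.574 -0.163  0.   ]
crate_b 0.67 [242.7, 165.9, 29.9, 37.6] [ 0.479 -0.009  0.   ]
crate_b 0.62 [168.2, 216.5, 25.7, 37.2] [0.584 0.318 0.   ]
rail 0.95 [128.4, 137.5, 124.5, 129.3] [0.525 0.342 0.   ]
jar 0.63 [227.1, 194.3, 11.9, 22.5] [0.523 0.094 0.   ]
stopper 0.53 [246.6, 215.6, 11.0, 8.2] [0.446 0.086 0.   ]
beaker 0.5 [297.4, 116.6, 15.3, 22.7] [ 0.493 -0.451  0.   ]
amber 0.76 [119.9, 275.5, 28.3, 30.2] [0.588 0.538 0.   ]
bigjar 0.55 [166.2, 301.6, 34.8, 45.8] [0.382 0.559 0.   ]
spatula 0.69 [333.0, 149.7, 17.9, 27.0] [ 0.261 -0.31   0.   ]
```

View pics/s1.png

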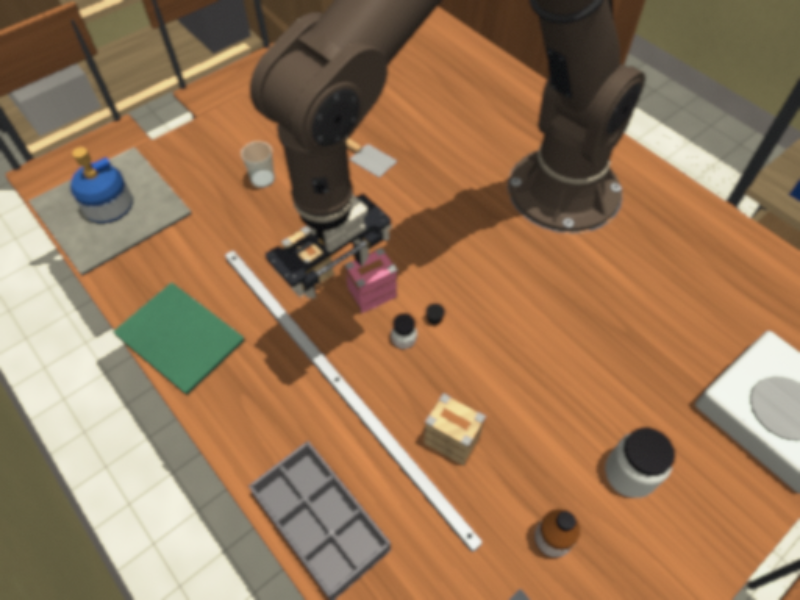

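View pics/s2.png

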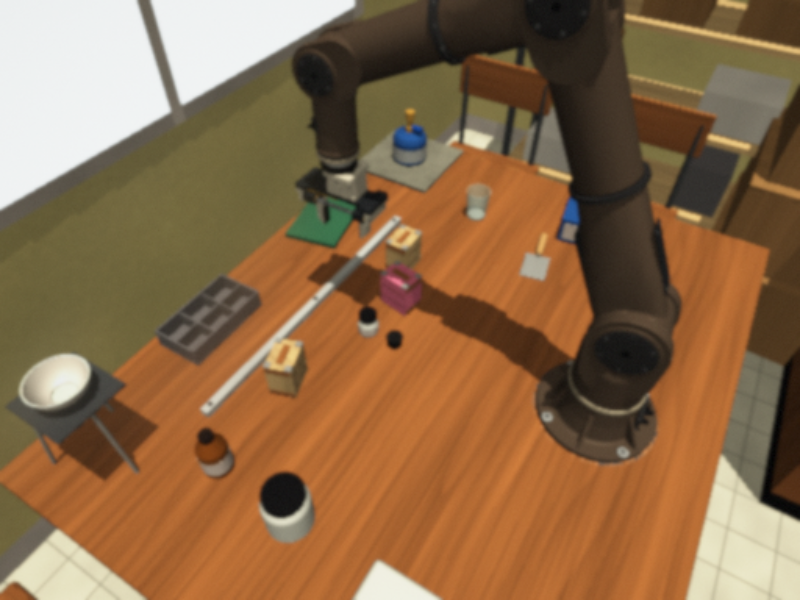

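The scene view shows the tan left crate at about (455,428), the pink look-alike at (372,280), and the rail running from (232,257) to (475,545). The right crate is hidden behind the gripper there, but the side view shows it at (404,243), with the left one at (285,366). Next I fit the poses.

```bash
cat >> h.py <<'E'
from scipy.optimize import minimize
def hullmask(im,P):
    m=np.zeros((384*4,512*4),np.uint8); h=cv2.convexHull((proj(im,P)*4+1.5).astype(np.float32)).astype(np.int32)
    cv2.fillConvexPoly(m,h,1); return cv2.resize(m.astype(np.float32),(512,384),interpolation=cv2.INTER_AREA)
def fit(obs,p0,dims=(.06,.08,.095),step=(.02,.02,.2)):
    # obs: list of (im,mask,ignore mask or None)
    def cost(p):
        c=0
        for im,m in obs: c+=np.abs(hullmask(im,box(*p,*dims))-m).sum()/m.sum()
        return c
    best=None
    for y0 in (-.3,0,.3) if step[2]>.1 else (0,):
        p=np.array(p0)+[0,0,y0]
        r=minimize(cost,p,method='Nelder-Mead',options=dict(initial_simplex=[p]+[p+np.eye(3)[i]*step[i] for i in range(3)],xatol=2e-4,fatol=1e-4,maxiter=150))
        if best is None or r.fun<best.fun: best=r
    return best.x,best.fun/len(obs)
E
python3 - <<'E'
from h import *
I={c:shot(c) for c in('scene','side')}
M=lambda c,n,k: outline_of(c,n)[k]['mask']
def near(c,n,P):
    L=outline_of(c,n); q=proj(I[c],P)[0]
    b=min(L,key=lambda r:np.hypot(r['rect'][0]+r['rect'][2]/2-q[0],r['rect'][1]+r['rect'][3]/2-q[1])); return I[c],b['mask']
for nm,P,cs in(('left',(.6,.3,.05),('scene','side')),('left',(.6,.3,.05),('scene',)),('left',(.6,.3,.05),('side',)),('pink',(.51,-.02,.05),('side',)),('right',(.60,-.16,.05),('side',)) ,):
    o=[near(c,'crate_a',P) for c in cs]; print(nm,cs,np.round(fit(o,(P[0],P[1],0.)),3) if 0 else fit(o,(P[0],P[1],0.)))
for cs in(('scene','side'),('side',)):
    print('rail',cs,fit([near(c,'rail',(.7,.0,0)) for c in cs],(.7,.05,0.),(.02,.76,.02),(.02,.02,.05)))
for n,h,P in(('jar',.062,(.53,.09,0)),('stopper',.03,(.45,.085,0)),('beaker',.085,(.51,-.44,0)),('amber',.12,(.59,.53,0))):
    for c in I:
        m=near(c,n,P)[1]; v,u=np.nonzero(m); print(n,c,np.round(ray(I[c],(u.mean(),v.mean()),h/2),3))
s=monitor.observe(); cv2.imwrite('pics/w1.png',shot('wrist')['color'][:,:,::-1])
E
```

```text
left ('scene', 'side') (array([0.60012827, 0.27812934, 0.32944946]), np.float64(0.0636247672611234))
left ('scene',) (array([0.59800661, 0.27755117, 0.31860486]), np.float64(0.051589077887197854))
left ('side',) (array([0.60130305, 0.27812552, 0.33017197]), np.float64(0.04631901840490798))
pink ('side',) (array([ 0.51555868, -0.05634837, -0.61070102]), np.float64(0.15754132231404958))
right ('side',) (array([ 0.57937365, -0.17791513,  0.06179295]), np.float64(0.21392785571142284))
rail ('scene', 'side') (array([ 0.6863279 ,  0.05841942, -0.01705704]), np.float64(0.19254292096834644))
rail ('side',) (array([ 0.68948392,  0.0590224 , -0.01166836]), np.float64(0.24837962962962962))
jar scene [0.528 0.064 0.031]
jar side [0.531 0.067 0.031]
stopper scene [0.451 0.067 0.015]Traceback (most recent call last):
  File "<stdin>", line 13, in <module>
  File "<stdin>", line 6, in near
ValueError: min() iterable argument is empty
```

Call:
move_arm --pt "0.5 3.7 -0.8 0 0 -8" --pt "0.5 3.7 -0.8 0 0 -8" --pt "0.5 3.7 -0.8 0 0 -8" --pt "0.5 3.7 -0.8 0 0 -8" --pt "0.5 3.7 -0.8 0 0 -8" --pt "0.5 3.7 -0.8 0 0 -8" --pt "0.5 3.7 0 0 0 -8" --pt "0.5 3.7 0 0 0 -8" --grip 0.35

```text
clock: 2.55
position: [0.6649, 0.2975, 0.1973]
ee_rot: [3.063, 0.698, -0.001]
force: [1.6, 0.0, 0.5]
width: 0.371
```

```bash
python3 - <<'E'
from h import *
s=monitor.observe(); R=cv2.Rodrigues(np.array(s['ee_rot']))[0]; print(np.round(s['position'],3),np.round(R,2).tolist(),np.round(s['joints'],2),s['width'],s['clock'])
I={c:shot(c) for c in('scene','side')}
def near(c,n,P):
    L=outline_of(c,n); q=proj(I[c],P)[0]
    b=min(L,key=lambda r:np.hypot(r['rect'][0]+r['rect'][2]/2-q[0],r['rect'][1]+r['rect'][3]/2-q[1])); print(c,b['p'],b['rect']);return I[c],b['mask']
for nm,P,cs in(('pink',(.51,-.02,.05),('scene',)),('right',(.59,-.17,.05),('scene',)) ,('right',(.59,-.17,.05),('scene','side')) ):
    o=[near(c,'crate_a',P) for c in cs]; print(nm,cs,fit(o,(P[0],P[1],0.)))
# rail line by edges: mask pixels, top-face centreline
for c in I:
    m=near(c,'rail',(.7,.0,0))[1]; v,u=np.nonzero(m)
    g=np.array([ray(I[c],(a,b),.015)[:2] for a,b in zip(u,v)])
    for y in(-.25,-.15,-.05,.05,.15,.25,.35):
        k=abs(g[:,1]-y)<.02
        if k.sum()>3: print(c,y,np.round([g[k,0].min(),np.median(g[k,0]),g[k,0].max()],3))
E
```

```text
[0.665 0.298 0.197] [[0.9, 0.43, -0.0], [0.43, -0.9, -0.0], [-0.0, 0.0, -1.0]] [-0.64  0.65  0.25  1.35 -0.17  1.16 -1.49] 0.3710666345673021 2.55
scene 0.78 [221.0, 154.8, 34.4, 46.0]
pink ('scene',) (array([ 0.50852228, -0.05986599,  0.70672123]), np.float64(0.18378205128205127))
scene 0.91 [182.4, 143.9, 29.1, 43.0]
right ('scene',) (array([ 0.5742611 , -0.17534288, -0.02581776]), np.float64(0.039729729729729726))
scene 0.91 [182.4, 143.9, 29.1, 43.0]
side 0.58 [245.2, 145.7, 25.1, 27.0]
right ('scene', 'side') (array([ 0.57492243, -0.17505369, -0.00887207]), np.float64(0.16883187432715735))
scene 0.6 [145.8, 161.1, 163.4, 191.1]
scene -0.25 [0.669 0.682 0.693]
scene -0.15 [0.672 0.684 0.696]
scene -0.05 [0.673 0.685 0.697]
scene 0.05 [0.674 0.686 0.698]
scene 0.15 [0.676 0.688 0.7  ]
scene 0.25 [0.678 0.69  0.702]
scene 0.35 [0.68  0.692 0.704]
side 0.94 [130.4, 138.3, 120.4, 126.5]
side -0.25 [0.668 0.679 0.69 ]
side -0.15 [0.67  0.681 0.695]
side -0.05 [0.672 0.686 0.7  ]
side 0.05 [0.672 0.685 0.701]
side 0.15 [0.674 0.687 0.7  ]
side 0.25 [0.677 0.692 0.704]
side 0.35 [0.676 0.691 0.703]
```

Call:
move_arm --pt "0 0 -4 0 0 -6.5" --pt "0 0 -4 0 0 0" --pt "0 0 -1.8 0 0 0" --pt "-0.9 -0.3 0 0 0 0" --pt "-0.5 -0.2 0 0 0 0" --pt "-0.5 -0.16 0 0 0 0" --pt "-0.5 -0.16 0 0 0 0" --pt "-0.5 -0.16 0 0 0 0"

```text
clock: 3.75
position: [0.6365, 0.2865, 0.1013]
ee_rot: [-3.095, -0.532, -0.004]
force: [1.2, 1.0, 0.4]
width: 0.349
```

Call:
move_arm --pt "-0.5 -0.16 0 0 0 0" --pt "-0.5 -0.16 0 0 0 0" --pt "-0.5 -0.16 0 0 0 0" --pt "-0.5 -0.16 0 0 0 0"

```text
clock: 4.15
position: [0.6156, 0.2797, 0.0998]
ee_rot: [3.096, 0.532, 0.0]
force: [1.3, 1.0, 2.3]
width: 0.35
```

```bash
python3 - <<'E'
from h import *
s=monitor.observe(); print(s['position'],s['force'],s['clock'])
a,b=shot('scene')['color'],shot('side')['color']
o=np.hstack([a[200:330,220:370],b[170:300,130:280]])
cv2.imwrite('pics/t1.png',cv2.resize(o[:,:,::-1],None,fx=2.6,fy=2.6))
E
```

```text
[0.61563696 0.27966623 0.09982983] [1.31352336 1.00292074 2.29903971] 4.15
```

View pics/t1.png

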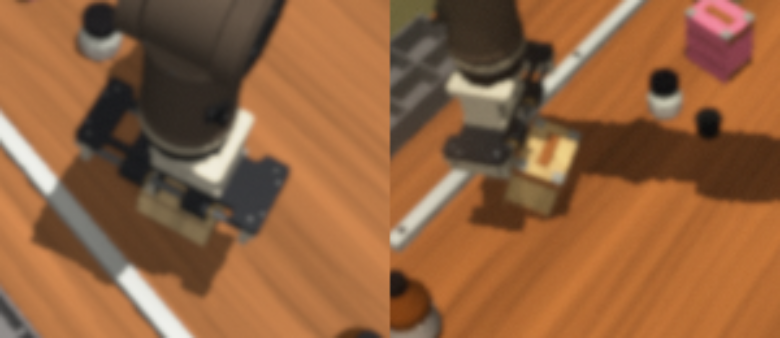

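The side crop shows the fingers behind the crate at about (530,150) and the crate starting to lean, with a low force. I'll keep pulling.

Call:
move_arm --pt "-0.5 -0.16 0 0 0 0" --pt "-0.5 -0.16 0 0 0 0" --pt "-0.5 -0.16 0 0 0 0" --pt "-0.5 -0.16 0 0 0 0" --pt "-0.5 -0.16 0 0 0 0" --pt "-0.5 -0.16 0 0 0 0" --pt "-0.5 -0.16 0 0 0 0" --pt "0 0 0 0 0 0"

```text
clock: 5.05
position: [0.5802, 0.2684, 0.0997]
ee_rot: [3.096, 0.532, -0.001]
force: [0.1, -0.3, -1.1]
width: 0.352
```

Call:
move_arm --pt "0 0 3 0 0 0" --pt "0 0 5 0 0 -5" --pt "0 -5 2 0 0 -6" --pt "0 -5 0 0 0 -7" --pt "0 -5 0 0 0 0" --pt "0 -5 0 0 0 0" --pt "0 -5 0 0 0 0" --pt "0 -5 0 0 0 0"

```text
clock: 5.85
position: [0.5809, -0.0297, 0.1986]
ee_rot: [-3.141, -0.042, -0.001]
force: [0.6, 0.7, -0.3]
width: 0.35
```

```bash
python3 - <<'E'
from h import *
s=monitor.observe(); R=cv2.Rodrigues(np.array(s['ee_rot']))[0]; print(s['position'],np.degrees(np.arctan2(R[1,1],R[0,1])),s['force'],s['clock'])
a,b=shot('scene')['color'],shot('side')['color']
o=np.hstack([a[190:320,220:370],b[160:290,130:280]])
cv2.imwrite('pics/t2.png',cv2.resize(o[:,:,::-1],None,fx=2.6,fy=2.6))
E
```

```text
[ 0.58091195 -0.02973197  0.19860641] -88.48559469604933 [ 0.60731046  0.69643992 -0.25864161] 5.85
```

View pics/t2.png

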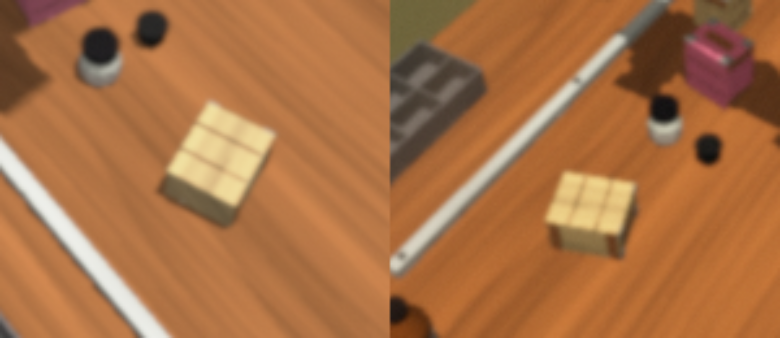

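The left crate lies on its side at about (215,160), and its underside, centred near (200,200), looks blank so far. The jar, stopper and pink crate are untouched. Now the right crate.

Call:
move_arm --pt "2.1 -4.5 0 0 0 -1" --pt "2.1 -4.5 0 0 0 0" --pt "2.1 -4.5 0 0 0 0" --pt "0 -1.1 -3 0 0 0" --pt "0 0 -4 0 0 0" --pt "0 0 -2.9 0 0 0" --pt "-1 0 0 0 0 0" --pt "0 0 0 0 0 0"

```text
clock: 6.75
position: [0.6326, -0.1741, 0.0995]
ee_rot: [3.142, 0.012, -0.003]
force: [-0.2, -0.8, 0.5]
width: 0.353
```

Call:
move_arm --pt "-0.5 0 0 0 0 0" --pt "-0.5 0 0 0 0 0" --pt "-0.5 0 0 0 0 0" --pt "-0.5 0 0 0 0 0" --pt "-0.5 0 0 0 0 0" --pt "-0.5 0 0 0 0 0" --pt "-0.5 0 0 0 0 0" --pt "-0.5 0 0 0 0 0"

```text
clock: 7.55
position: [0.5937, -0.1739, 0.0994]
ee_rot: [3.141, 0.014, 0.0]
force: [1.0, -1.1, 2.7]
width: 0.351
```

Call:
move_arm --pt "-0.5 0 0 0 0 0" --pt "-0.5 0 0 0 0 0" --pt "-0.5 0 0 0 0 0" --pt "-0.5 0 0 0 0 0" --pt "-0.4 0 0 0 0 0" --pt "0 0 0 0 0 0" --pt "0 0 0 0 0 0"

```text
clock: 8.25
position: [0.57, -0.1738, 0.0993]
ee_rot: [-3.142, -0.014, 0.0]
force: [-0.3, -1.2, -0.5]
width: 0.346
```

Call:
move_arm --pt "0 0 5 0 0 0" --pt "0 0 5 0 0 0" --pt "-2 4 3 0 0 0" --pt "-4 3 0 0 0 0" --pt "-4 3 0 0 0 0" --pt "-4 3 0 0 0 0"

```text
clock: 8.85
position: [0.4302, -0.0456, 0.2273]
ee_rot: [-3.141, -0.014, -0.001]
force: [0.0, 1.5, 0.1]
width: 0.351
```

```bash
python3 - <<'E'
from h import *
s=monitor.observe(); R=cv2.Rodrigues(np.array(s['ee_rot']))[0]; print(s['position'],np.degrees(np.arctan2(R[1,1],R[0,1])),s['force'],s['clock'])
I={c:shot(c) for c in('scene','side')}
a,b=[I[c]['color'] for c in I]
o=np.hstack([a[110:300,150:330],b[110:300,140:320]])
cv2.imwrite('pics/t3.png',cv2.resize(o[:,:,::-1],None,fx=2.2,fy=2.2,interpolation=cv2.INTER_CUBIC))
for c in I:
    for r in outline_of(c,'crate_a')[:4]:
        if r['p']>.3: print(c,r['p'],r['rect'])
    for r in outline_of(c,'stamp')[:4]:
        x,y,w,h=r['rect']; print('stamp',c,r['p'],r['rect'],ray(I[c],(x+w/2,y+h/2),.03))
E
```

```text
[ 0.43019312 -0.04562912  0.22725067] -89.48198890086636 [0.0046285  1.50755153 0.0930691 ] 8.85
scene 0.93 [284.7, 229.0, 42.6, 46.8]
scene 0.75 [201.9, 137.3, 35.1, 37.6]
scene 0.71 [224.6, 159.2, 31.2, 41.7]
stamp scene 0.93 [220.3, 158.5, 35.1, 41.4] [ 0.50228361 -0.06673442  0.03      ]
stamp scene 0.63 [199.0, 136.8, 41.5, 44.6] [ 0.49719587 -0.16623992  0.03      ]
side 0.92 [188.5, 226.0, 36.6, 33.0]
side 0.72 [262.4, 161.6, 28.1, 25.9]
stamp side 0.93 [260.6, 162.9, 31.8, 27.8] [ 0.47378966 -0.14474654  0.03      ]
stamp side 0.75 [242.2, 168.3, 30.1, 30.6] [ 0.519396   -0.07327196  0.03      ]
```

View pics/t3.png

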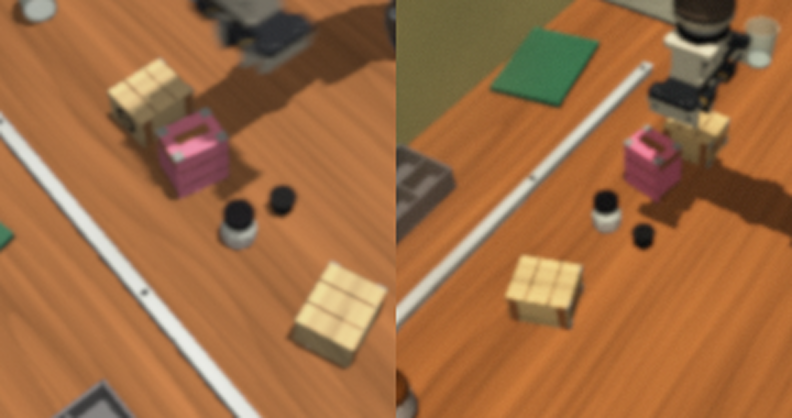

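Both crates lie on their sides. The right one has a dark mark on its underside at about (122,115), and the left one's face at (320,340) looks blank. I'll enlarge both faces to confirm and fit the lying poses.

```bash
python3 - <<'E'
from h import *
I={c:shot(c) for c in('scene','side')}
a=I['scene']['color']; b=I['side']['color']
o=np.hstack([a[133:183,193:253],a[226:276,276:336]])
cv2.imwrite('pics/t4.png',cv2.resize(o[:,:,::-1],None,fx=6,fy=6,interpolation=cv2.INTER_CUBIC))
def near(c,P):
    q=proj(I[c],P)[0]
    b=min(outline_of(c,'crate_a'),key=lambda r:np.hypot(r['rect'][0]+r['rect'][2]/2-q[0],r['rect'][1]+r['rect'][3]/2-q[1])); print(c,b['p'],b['rect']);return I[c],b['mask']
D=(.095,.08,.06)
for nm,P,y0,cs in(('left',(.535,.255,.03),.33,('scene','side')),('right',(.497,-.175,.03),0,('scene',)),('right',(.497,-.175,.03),0,('scene','side'))):
    print(nm,cs,fit([near(c,P) for c in cs],(P[0],P[1],y0),D,(.02,.02,.09)))
# pink by colour
for c in I:
    h=cv2.cvtColor(I[c]['color'],cv2.COLOR_RGB2HSV); m=((h[...,0]>160)&(h[...,0]<178)&(h[...,1]>80)&(h[...,2]>60)).astype(np.uint8)
    n,l,st,_=cv2.connectedComponentsWithStats(m); k=1+st[1:,4].argmax(); print('pink',c,st[k],fit([(I[c],l==k)],(.51,-.06,0.3)))
E
```

```text
scene 0.76 [282.6, 230.1, 46.2, 45.1]
side 0.65 [190.5, 227.2, 33.8, 33.1]
left ('scene', 'side') (array([0.51927855, 0.25159641, 0.35319065]), np.float64(0.05889281458558426))
scene 0.98 [202.2, 136.2, 35.3, 39.5]
right ('scene',) (array([ 0.49312901, -0.17386953,  0.01681369]), np.float64(0.12686258278145696))
scene 0.98 [202.2, 136.2, 35.3, 39.5]
side 0.91 [257.5, 161.2, 32.3, 23.9]
right ('scene', 'side') (array([ 0.49399515, -0.17428712,  0.0686002 ]), np.float64(0.2738319406152593))
pink scene [223 162  30  37 670] (array([ 0.51132424, -0.0550092 ,  1.11169101]), np.float64(0.43544776119402984))
pink side [245 172  24  29 354] (array([ 0.5200976 , -0.04733473,  0.5699283 ]), np.float64(0.8485169491525424))
```

View pics/t4.png

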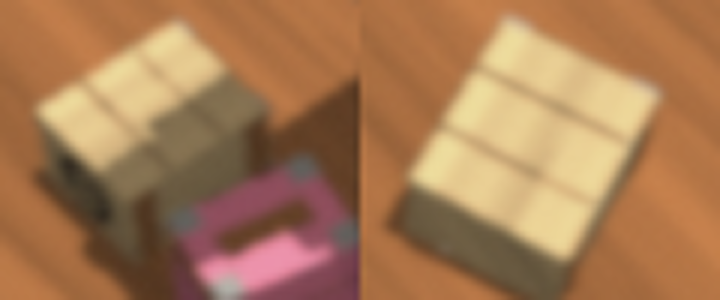

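The enlarged crop shows the ring on the right crate's underside at about (80,190), while the left one is plain at (480,250). So the right crate is the stamped one. I'll go behind it on the robot's side, keeping the gripper body above the pink crate's 95 mm.

Call:
move_arm --pt "-0.6 -3.4 0 0 0 -1.5" --pt "-0.7 -3.3 0 0 0 0" --pt "-0.7 -3.3 0 0 0 0" --pt "-0.5 -3.3 0 0 0 0" --pt "0 0 -4.5 0 0 0" --pt "0 0 -4.5 0 0 0" --pt "0 0 -4.5 0 0 0" --pt "0 0 -3.1 0 0 0"

```text
clock: 10.3
position: [0.4055, -0.1797, 0.0587]
ee_rot: [3.141, -0.028, -0.004]
force: [0.6, 0.7, -0.1]
width: 0.354
```

Call:
move_arm --pt "1 0 0 0 0 0" --pt "1 0 0 0 0 0" --pt "1 0 0 0 0 0" --pt "1 0 0 0 0 0" --pt "1 0 0 0 0 0" --pt "1 0 0 0 0 0" --pt "1 0 0 0 0 0" --pt "1 0 0 0 0 0"

```text
clock: 11.1
position: [0.4872, -0.1796, 0.0613]
ee_rot: [-3.141, 0.027, -0.0]
force: [-2.6, -0.5, 1.3]
width: 0.349
```

Call:
move_arm --pt "1 0 0 0 0 0" --pt "1 0 0 0 0 0" --pt "1 0 0 0 0 0" --pt "1 0 0 0 0 0" --pt "0.7 0 0 0 0 0" --pt "0 0 0 0 0 0"

```text
clock: 11.7
position: [0.5351, -0.1797, 0.0612]
ee_rot: [3.141, -0.026, 0.002]
force: [-0.4, -0.9, 0.4]
width: 0.351
```

```bash
python3 - <<'E'
from h import *
s=monitor.observe(); R=cv2.Rodrigues(np.array(s['ee_rot']))[0]; print(s['position'],np.degrees(np.arctan2(R[1,1],R[0,1])),s['force'],s['clock'])
I={c:shot(c) for c in('scene','side')}
a,b=[I[c]['color'] for c in I]
o=np.hstack([a[110:230,150:270],b[110:230,200:320]])
cv2.imwrite('pics/t5.png',cv2.resize(o[:,:,::-1],None,fx=3.3,fy=3.3,interpolation=cv2.INTER_CUBIC))
E
```

```text
[ 0.53506761 -0.17965391  0.06118102] -90.96466517310198 [-0.36906088 -0.94008883  0.3634455 ] 11.7
```

View pics/t5.png

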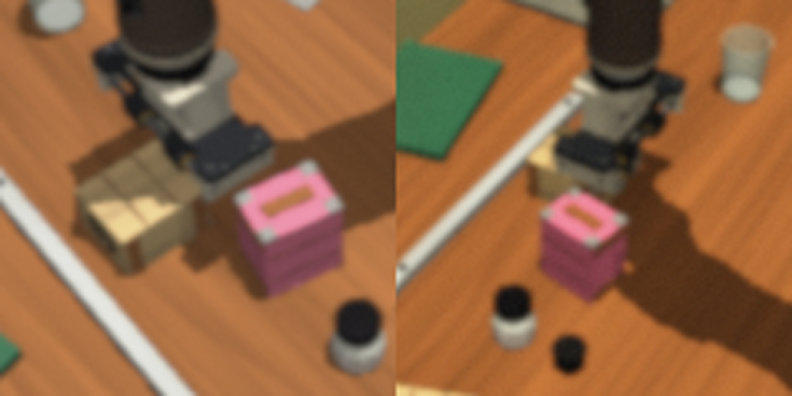

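The crate at about (140,205) is nearing the rail and roughly square, and the pink crate hasn't been touched. Now I push gently until it seats.

Call:
move_arm --pt "0.5 0 0 0 0 0" --pt "0.5 0 0 0 0 0" --pt "0.5 0 0 0 0 0" --pt "0.5 0 0 0 0 0" --pt "0.5 0 0 0 0 0" --pt "0.3 0 0 0 0 0"

```text
clock: 12.4
position: [0.562, -0.1797, 0.0611]
ee_rot: [3.141, -0.027, 0.0]
force: [-3.3, 0.0, 1.5]
width: 0.351
```

Call:
move_arm --pt "0.2 0 0 0 0 0" --pt "0.2 0 0 0 0 0" --pt "0.1 0 0 0 0 0"

```text
clock: 12.7
position: [0.5666, -0.1797, 0.0611]
ee_rot: [3.141, -0.028, -0.0]
force: [-2.6, -0.5, 0.4]
width: 0.347
```

Call:
move_arm --pt "0.2 0 0 0 0 0" --pt "0.2 0 0 0 0 0"

```text
clock: 12.9
position: [0.567, -0.1797, 0.0607]
ee_rot: [-3.14, 0.029, 0.01]
force: [-18.7, 1.0, 12.0]
width: 0.344
```

Call:
move_arm --pt "0.15 0 0 0 0 0" --pt "0.15 0 0 0 0 0"

```text
clock: 13.1
position: [0.567, -0.1798, 0.0603]
ee_rot: [-3.139, 0.03, 0.018]
force: [-25.2, 0.8, 18.8]
width: 0.352
```

The force jumped to 25 N with the TCP stalled at x = 0.567, so the crate is seated. I back off and check.

Call:
move_arm --pt "-0.4 0 0 0 0 0" --pt "-0.8 0 0 0 0 0" --pt "-3 0 0 0 0 0" --pt "-4 0 0 0 0 0" --pt "-4 0 0 0 0 0" --pt "-4 0 4 0 0 0" --pt "0 0 5 0 0 0" --pt "0 0 5 0 0 0"

```text
clock: 13.9
position: [0.4146, -0.1799, 0.1979]
ee_rot: [-3.141, 0.03, 0.001]
force: [3.2, 0.8, 0.5]
width: 0.35
```

```bash
python3 - <<'E'
from h import *
s=monitor.observe(); print(s['position'],s['force'],s['clock'])
I={c:shot(c) for c in('scene','side')}
a,b=[I[c]['color'] for c in I]
o=np.hstack([a[110:290,150:330],b[110:290,170:350]])
cv2.imwrite('pics/t6.png',cv2.resize(o[:,:,::-1],None,fx=2.2,fy=2.2,interpolation=cv2.INTER_CUBIC))
o=np.hstack([a[125:185,160:230],b[125:185,215:285]]);cv2.imwrite('pics/t7.png',cv2.resize(o[:,:,::-1],None,fx=5.6,fy=5.6,interpolation=cv2.INTER_CUBIC))
def near(c,P,n='crate_a'):
    q=proj(I[c],P)[0]
    b=min(outline_of(c,n),key=lambda r:np.hypot(r['rect'][0]+r['rect'][2]/2-q[0],r['rect'][1]+r['rect'][3]/2-q[1])); print(c,b['p'],b['rect']);return I[c],b['mask']
for cs in(('scene',),('side',),('scene','side')):
    print(cs,fit([near(c,(.625,-.175,.03)) for c in cs],(.625,-.175,0),(.095,.08,.06),(.01,.01,.05)))
for n,h,P in(('jar',.062,(.53,.065,0)),('stopper',.03,(.45,.067,0))):
    m=near('scene',P,n)[1]; v,u=np.nonzero(m); print(n,np.round(ray(I['scene'],(u.mean(),v.mean()),h/2),3))
E
```

```text
[ 0.41460689 -0.17988411  0.19794427] [3.18128592 0.75473245 0.49264243] 13.9
scene 0.73 [167.9, 158.6, 36.6, 38.0]
('scene',) (array([ 0.61971855, -0.17764024, -0.00256991]), np.float64(0.13198103266596417))
side 0.92 [233.6, 145.4, 28.2, 24.5]
('side',) (array([ 0.62687985, -0.17643176,  0.01987589]), np.float64(0.147005444646098))
scene 0.73 [167.9, 158.6, 36.6, 38.0]
side 0.92 [233.6, 145.4, 28.2, 24.5]
('scene', 'side') (array([ 0.62528602, -0.17649197,  0.01906587]), np.float64(0.1594396097525526))
scene 0.75 [251.8, 201.6, 13.0, 21.5]
jar [0.529 0.065 0.031]
scene 0.67 [275.7, 193.5, 9.3, 15.5]
stopper [0.451 0.067 0.015]
```

View pics/t6.png

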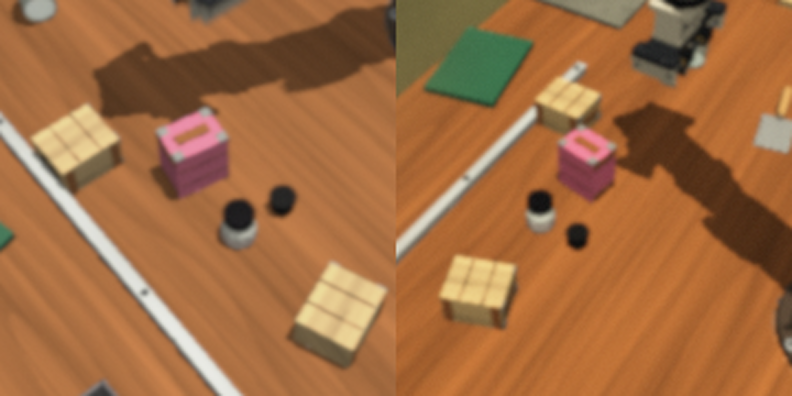

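View pics/t7.png

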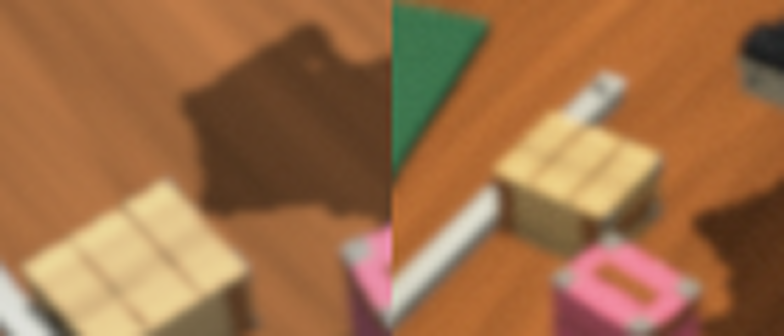

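The crate sits against the rail at about (75,145) in the scene crop, the other lies clear at (340,315), and nothing else has moved. The fitted yaw is noisy, so I'll measure the top face's angle directly.

```bash
python3 - <<'E'
from h import *
for c in('scene','side'):
    im=shot(c); s=4000 # px per m
    def rect(z):
        src=np.float32(proj(im,[[.55,-.25,z],[.72,-.25,z],[.72,-.1,z],[.55,-.1,z]])); dst=np.float32([[0,0],[.17*s,0],[.17*s,.15*s],[0,.15*s]])
        return cv2.warpPerspective(np.ascontiguousarray(im['color']),cv2.getPerspectiveTransform(src,dst),(int(.17*s),int(.15*s)),flags=cv2.INTER_CUBIC)
    g=rect(.06); h=cv2.cvtColor(g,cv2.COLOR_RGB2HSV)
    m=((h[...,2]>175)&(h[...,0]>15)&(h[...,0]<32)&(h[...,1]>50)).astype(np.uint8)
    m=cv2.morphologyEx(m,cv2.MORPH_CLOSE,np.ones((25,25)));n,l,st,_=cv2.connectedComponentsWithStats(m);k=1+st[1:,4].argmax();m=l==k
    P=np.argwhere(m); (cy,cx),(w,hh),an=cv2.minAreaRect(P[:,::-1].astype(np.float32))
    ys=np.arange(m.shape[0]); out=[]
    rows=[y for y in ys if m[y].sum()>.07*s]; rows=rows[len(rows)//6:-len(rows)//6]
    far=[np.nonzero(m[y])[0].max() for y in rows]; nr=[np.nonzero(m[y])[0].min() for y in rows]
    for nm,e in(('far',far),('near',nr)):
        p=np.polyfit(rows,e,1); print(c,nm,'x=',.55+np.mean(e)/s,'yaw',-p[0])
    cols=[x for x in range(m.shape[1]) if m[:,x].sum()>.06*s]; cols=cols[len(cols)//6:-len(cols)//6]
    for nm,f in(('yR',np.min),('yL',np.max)):
        e=[f(np.nonzero(m[:,x])[0]) for x in cols]; p=np.polyfit(cols,e,1); print(c,nm,-.25+np.mean(e)/s,'yaw',p[0])
E
```

```text
scene far x= 0.6726290322580646 yaw -0.007761524260488661
scene near x= 0.5771970046082949 yaw -0.04822150819487307
scene yR -0.2190376984126984 yaw -0.016596141314658464
scene yL -0.13683333333333333 yaw -0.016961328411181083
side far x= 0.6748504464285715 yaw -0.012777065983343987
side near x= 0.5770792410714286 yaw -0.04480194319880418
side yR -0.2173511673151751 yaw -0.01964118066238337
side yL -0.1324785992217899 yaw -0.01966450999909506
```

The crate's side edges give a yaw of -0.017 to -0.020, against about -0.018 for the rail. Its far face is at x ≈ 0.673, where the rail face is, so it is flush. I'll hand it in.

```bash
python3 -c "
from cell import workorder; print(workorder.sign_off())"
```

```text
the job is handed in; nothing more can be done
None
```

I tipped both crates over towards the robot. The right-hand crate carries the ring stamp underneath, and I pushed it flush against the dispatch rail. I handed the job in at about 14 s of the 58 s allowed.

- **Stamped crate:** At the rail the arm stalled and the push force rose to about 25 N. Afterwards the underside measured at x ≈ 0.673 to 0.675 and the rail face at about 0.6725. The crate's side edges are turned -0.017 to -0.020 rad, and the rail about -0.018.
- **Other crate:** Its underside is blank. It lies on its side about 11 cm from the rail, still turned about 0.35 rad from square to the rail, as it stood.
- **Surroundings:** Re-measured, the jar and stopper are where they were. The pink look-alike looks unmoved in the pictures. I never went near the beaker, amber bottle, large jar and spatula, and I did not re-measure them. The gripper finished clear of everything.
- **Readings that disagreed:**
  - The outline fit put the stamped crate's yaw anywhere from -0.003 to +0.020 rad.
  - Its robot-side edge alone read about -0.045 rad, and its rail-side edge -0.008 to -0.013.
  - I relied on the side edges, because both cameras agreed on them.

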